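# Dump the cleaned parts from the tipping bucket into the transfer tray

## Task

Slide the loose dark steel tray in between the guide rails until it is fully home against the stop under the tipping bucket, then push the bucket over past its catch so that both cleaned parts drop out into the tray, and let the bucket swing back upright until its catch has it again. The parts are clean, so do not touch them with the gripper; leave the tray where it stands under the bucket and do not disturb the other things on the table.

Things in the scene. Friction and masses are not known exactly. Their poses are not given: they have to be found in the camera images.
- station: Fixed aluminium stand of the tipping bucket. Origin: on the table straight under the bucket's pivot. The pivot runs along its x; the bucket dumps towards its -y. Uprights at x = +-71 to 81 mm (y +-25 mm) are 195 mm tall.
- pivot (a point): Middle of the bucket's pivot, at the station's x = 0, y = 0, 180 mm above the table.
- tray_home (a point): Point on the table, at the station's x = 0, y = -75 mm, where the tray's origin is when the tray is home: its 120 mm side against the stop (a bar across, 30 mm high, face at the station's y = +20 mm), its 190 mm length along the station's y.
- rail_mouth (a point): Middle of the mouth of the two guide rails (station y = -150 mm). The rails are 20 mm high, inner faces at x = +-66 mm of the station (6 mm play each side of the tray) from y = +20 to -110 mm, then flare out to about x = +-85 mm at y = -150 mm. The tray enters from outside towards the station's +y.
- housing (a point): Middle of the top of the small black latch housing behind the bucket, 196 mm above the table, on a post (station y = 79 to 108 mm, x +-20 mm). Its spring catch nose holds the bucket's back. The space above it is free.
- bucket (a joint): Tilt of the bucket in rad: 0 upright in its catch, growing as its top tips towards the station's -y (front lip down), end stop 2.05. A return spring (0.2 N m at 0, 0.7 N m at 2) with a damper swings it back in about 1 s when let go. The catch gives way in the first 0.2 rad at some 5 to 10 N on the paddle and re-engages by itself. Beyond about 1.7 rad the parts slide out.
- paddle (a point): Middle of the rear face (facing the station's +y when upright) of the bucket's push paddle: a flat plate 70 mm wide, 3 mm thick, at the top of the rear wall. Upright it is 58 mm behind and 78 mm above the pivot, the plate free from 230 to 284 mm above the table. Pushed towards the station's -y it tips the bucket, turning with it about the pivot.
- lip (a point): Middle of the bucket's front lip. The bucket is an open steel scoop, 110 mm wide: upright, its floor is 165 mm and its rims 230 mm above the table, its front lip 94 mm in front of the pivot (station -y), its rear wall 58 mm behind it. When tipped the lip passes 74 mm above the table.
- tray: Loose open dark steel tray, lying in front of the rails, 120 mm (x) by 190 mm (y) by 55 mm tall, walls and floor 5 mm thick, 0.4 to 0.85 kg. Origin: centre of its underside. It starts in front of the rails (towards the station's -y), up to 40 mm off to a side and up to 0.3 rad askew. Either end may lead.
- clamp_bar: Cleaned part lying in the bucket: slotted aluminium bar 36 x 75 x 12 mm. Origin: centre of its underside. Not to be touched by the gripper.
- clamp_bar_mid (a point): Middle of the clamp bar.
- bracket: Cleaned part lying in the bucket: aluminium angle bracket, foot 38 x 70 x 8 mm, upright leg 40 mm tall. Origin: centre of the foot's underside. Not to be touched by the gripper.
- bracket_mid (a point): Point 12 mm above the bracket's underside, about its centre of mass.
- bucket_in (a point): Centre of the bucket's inner floor.
- wash_bottle: Bystander: white plastic bottle, 170 mm tall.
- post_mount: Bystander: steel post on a base, 115 mm tall.
- driver: Bystander: screwdriver lying on the table.
- probe: Bystander: black test probe lying on the table, 140 mm long.
Mind the look-alikes: they are no part of the job. Leave any blue look-alike of the tray alone.

How it is judged:
On the way, in this order (a step that is already met when the one before it is completed fails the run):
1. the tray is fully home (within 10 mm of the stop) with both parts still in the upright bucket (x of tray in the frame of station between -0.012 and 0.012 m and y of tray in the frame of station between -0.085 and -0.065 m and height (world z) of tray below 0.012 m and angle between the y axis of tray and the y axis of station, either way round below 0.1 rad and value of joint bucket below 0.1 rad and distance between each of clamp_bar_mid, bracket_mid and bucket_in below 0.07 m), for 0.2 s.
2. the bucket is tipped beyond 1.3 rad with the tray home (x of tray in the frame of station between -0.012 and 0.012 m and y of tray in the frame of station between -0.095 and -0.065 m and height (world z) of tray below 0.012 m and angle between the y axis of tray and the y axis of station, either way round below 0.1 rad and value of joint bucket above 1.3 rad), for 0.1 s.
3. the bucket has swung back into its catch and both parts are in the tray (x of clamp_bar_mid in the frame of tray between -0.06 and 0.06 m and y of clamp_bar_mid in the frame of tray between -0.095 and 0.095 m and z of each of clamp_bar_mid, bracket_mid in the frame of tray below 0.055 m and x of bracket_mid in the frame of tray between -0.06 and 0.06 m and y of bracket_mid in the frame of tray between -0.095 and 0.095 m and value of joint bucket below 0.05 rad), for 0.2 s.
At the end, for the whole second after the job is handed in: The tray stands flat between the rails within 20 mm of the stop, within 12 mm of the middle and 0.1 rad of square; both parts lie at rest inside it; the bucket is back upright within 0.05 rad, at rest in its catch (all of step 3 and x of tray in the frame of station between -0.012 and 0.012 m and y of tray in the frame of station between -0.095 and -0.065 m and height (world z) of tray below 0.012 m and angle between the y axis of tray and the y axis of station, either way round below 0.1 rad and velocity of joint bucket between -0.05 and 0.05 rad/s and linear speed of each of tray, clamp_bar, bracket below 0.03 m/s); the robot touches nothing.
It fails at once if the gripper touches a cleaned part (contact force between any of clamp_bar, bracket and the fingers above 0.5 N).
It fails at once if a bystander is moved by more than 30 mm (distance of any of wash_bottle, post_mount, driver, probe from where it was at the start of the episode above 0.03 m).
It also fails if it takes over 72 s, if anything falls off the work surface, if the arm or the gripper's body presses on something with over 40 N, if the wrist force passes 120 N, or if a joint passes its speed limit or range.

## Robot

A 6-joint arm with a two-finger parallel gripper is mounted at the origin on the work surface. World frame = base frame: x ahead of the robot, y to its left, z up, the work surface at z = 0. Lengths are in m, angles in rad, forces in N, time in s.
With the tool pointing down it reaches from about 0.3 to 0.875 m from the base axis. Payload 6.4 kg.
Tool frame: the origin (TCP) lies at the very end of the fingers, on their centre line; the grasp point (between the pads) lies 19 mm behind it; x points along the fingers, z is the direction in which the jaws open and shut, and the axes are right-handed (so a half turn about x gives the same grasp; the last joint's range is limited). The gripper opens to 85 mm and grips with 20 to 120 N. Pads are 22 mm wide; open, the fingers measure 114 mm over their backs; the gripper's body (76 mm by 85 mm) begins 54 mm behind the grasp point. The pads swing forward as they close: fully open they stand 13 mm farther back than shut.
Start: joints at [-1.508, 0.181, 1.607, -0, 1.354, -0.206], TCP at [0.153, -0.554, 0.231] pointing down, gripper open.
Joint ranges: [-2.99, 2.99], [-0.89, 2.07], [0.3, 2.58], [-1.14, 4.28], [0, 2.63], [-3.12, 3.12]. Speed limits (rad/s): [2.57, 2.57, 3.01, 3.14, 3.14, 3.14].

## Interface

Orientations are given as a unit quaternion [x, y, z, w].
In Python, from bench import manip gives the robot as it stands.
- The arm moves only by the shell command python3 -m pendant 'ROWS' [FORCE]. ROWS is JSON, a list of rows, each a list of 5 numbers: the shift along the world's x, y, z each as a share of 0.15 m, from -1 to 1, then the turn about the world's z as a share of 180 degrees, from -1 to 1, then the closure, from -1 (fully open) to 1 (shut), so that 0 is half open. A call has 1 to 5 rows; each row is the pose to reach, as a shift and turn from the pose commanded when the call began, turning the shorter way round; what a row does not reach only later rows make up. A row lasts 1/10 s, in which the tool goes at most 50 mm and 8.59 degrees, less where a joint would pass 70% of its speed; a pose out of reach is approached as far as the arm can. A call with a number of a shift or a turn outside -1 to 1 is refused whole. A call with a gripper value outside its range is refused whole. The fingers move at their own pace and stop on an object; FORCE is the grip in N (left out, the last holds). Time passes only in rows, so rows that repeat a pose let the fingers close. It gives the time, the measured TCP pose, the force and the opening at its end, in the units of the state.
- manip.get_obs(): the state, without advancing time (a new reading comes with each control period).
- manip.read_camera(name): name is "side" or "top" or "wrist"; returns the picture (480x640x3 uint8, red, green, blue); there is no depth.
- manip.get_calibration(name): a dict with "camera_matrix" (3x3 intrinsics, pixels), "k1" (the pictures are not rectified: a ray, as slopes to the right and down, at radius r is drawn at 1 + k1 r^2 times it, then the intrinsics apply), "R" (3x3) and "t" (3): a world point X has camera coordinates R X + t; the wrist camera has in their place "hand_eye" (4x4, takes a point from camera to tool coordinates, whose origin is the TCP and whose axes are the tool frame's). Camera axes: x right, y down, z forward; pixel columns grow to the right and rows downward; lengths in m; the calibration is good to about 2 mm. A picture is of the moment at which its call begins: read the wrist's pose just before it. get_calibration takes no time and is no camera call.
- manip.job_done(): hands the job in, once; it reports no verdict.
Trained networks look in the newest picture that a camera, given by its name, has taken for a name from the list of things; names that differ only in an ending like _2 or _b are one class to them, and where a whole thing is asked for, a point or a joint stands for the part that bears it (a point fixed in the world has none). Each returns a list of dicts, best first, with "p" (0 to 1); they miss things now and then, are a little off and sometimes report something else, mostly with a low value. They report only what shows in the picture. A call takes as long as a camera call. They do not tell look-alikes from the thing itself.
- manip.look_for(camera, thing): "position" ([column, row] in pixels, amid what is visible of it).
- manip.regions_of(camera, thing): "pixels" (480x640 bool, what is visible of it) and "position" ([column, row] in pixels, amid what is visible of it).
The state is a dict: "t": time; "joint_positions": joint angles; "qd": joint speeds; "joint_efforts": joint torques, N m; "position": TCP position; "ee_rot": TCP orientation; "force": force on the tool from outside, world axes, zero at the start; "torque": the same for the moment, N m; "finger_gap": finger opening in m.
Only numpy, scipy, OpenCV 4.12 (cv2) and the standard library are available. Lean on these libraries where they do the work, as an engineer would, in place of code of your own. Each camera call takes 0.05 s, during which the arm holds its last target. There are 200 camera calls.

## Working session

There is one attempt and no reset: what is moved stays moved. The work goes in short steps, Python scripts to look and compute and a shell command to move; the robot and the scene stay as the last step left them, time stands still between calls to the robot, and variables do not carry over. Pictures are saved under pics/ and viewed, about 8 in all and at most 12, crops included, and the job is handed in when it is done.

```bash
mkdir -p pics; ls; cat > h.py <<'E'
import numpy as np,cv2
from bench import manip
from scipy.spatial.transform import Rotation as Ro
def save(cam,fn):
    im=manip.read_camera(cam); cv2.imwrite('pics/'+fn,im[:,:,::-1]); return im
def RT(cam,obs=None):
    c=manip.get_calibration(cam)
    if 'hand_eye' in c:
        T=np.eye(4); T[:3,:3]=Ro.from_quat(obs['ee_rot']).as_matrix(); T[:3,3]=obs['position']
        M=np.linalg.inv(T@np.array(c['hand_eye'])); return c,M[:3,:3],M[:3,3]
    return c,np.array(c['R']),np.array(c['t'])
def world(cam,uv,z,obs=None):
    c,R,t=RT(cam,obs); K=np.array(c['camera_matrix'])
    p=cv2.undistortPoints(np.array([[uv]],float),K,np.array([c['k1'],0,0,0.]))[0,0]
    d=R.T@np.array([p[0],p[1],1]); o=-R.T@t
    return o+d*(z-o[2])/d[2]
def pix(cam,X,obs=None):
    c,R,t=RT(cam,obs)
    return cv2.projectPoints(np.array(X,float).reshape(-1,1,3),cv2.Rodrigues(R)[0],t,np.array(c['camera_matrix']),np.array([c['k1'],0,0,0.]))[0][:,0]
E
python3 - <<'E'
from h import *
a=save('top','top0.png')
for n,z in [('tray',.055),('station',.195),('housing',.196),('paddle',.258),('lip',.165),('clamp_bar',.17),('bracket',.17),('wash_bottle',.1),('post_mount',.1),('driver',.01),('probe',.01)]:
    for d in manip.look_for('top',n)[:3]: print(n,round(d['p'],2),np.round(d['position']),np.round(world('top',d['position'],z),3))
b=save('side','side0.png')
print([(round(d['p'],2),d['position']) for d in manip.look_for('side','tray')])
o=manip.get_obs();print(o['t'],o['position'],o['ee_rot'],o['force'])
E
```

```text
pics
tray 0.84 [420. 324.] [ 0.3   -0.239  0.055]
tray 0.73 [376. 241.] [ 0.526 -0.116  0.055]
station 0.72 [272. 237.] [0.518 0.158 0.195]
housing 0.82 [272. 232.] [0.528 0.157 0.196]
housing 0.17 [503. 277.] [ 0.433 -0.42   0.196]
paddle 0.63 [287. 231.] [0.526 0.116 0.258]
paddle 0.45 [502. 277.] [ 0.431 -0.398  0.258]
lip 0.86 [288. 232.] [0.534 0.12  0.165]
lip 0.33 [277. 300.] [0.36  0.141 0.165]
clamp_bar 0.91 [271. 239.] [0.514 0.161 0.17 ]
bracket 0.59 [275. 232.] [0.532 0.151 0.17 ]
bracket 0.41 [483. 219.] [ 0.578 -0.375  0.17 ]
wash_bottle 0.82 [161. 259.] [0.459 0.458 0.1  ]
wash_bottle 0.35 [283. 230.] [0.544 0.137 0.1  ]
post_mount 0.56 [278. 299.] [0.36  0.144 0.1  ]
post_mount 0.23 [273. 231.] [0.54  0.165 0.1  ]
driver 0.68 [506. 277.] [ 0.436 -0.488  0.01 ]
driver 0.28 [278. 234.] [0.543 0.158 0.01 ]
probe 0.51 [484. 216.] [ 0.609 -0.425  0.01 ]
[(0.85, [260.6, 379.0]), (0.82, [343.5, 308.8])]
0.7 [ 0.15272836 -0.55438633  0.23133302] [ 0.42846672  0.56247847 -0.42851825  0.56250009] [-0.30047381  0.23445583 -0.08133498]
```

View pics/top0.png

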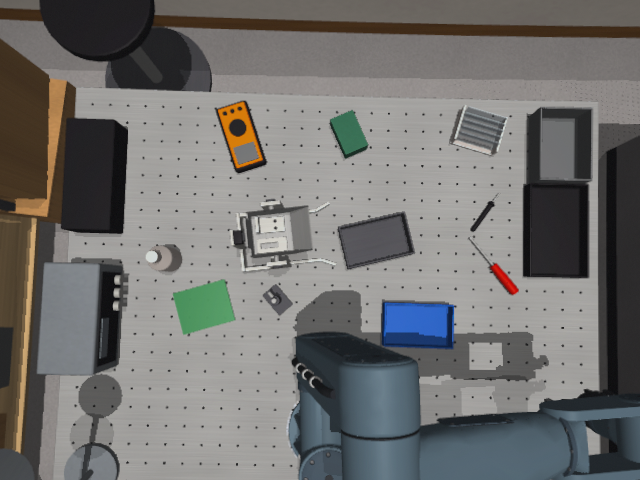

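View pics/side0.png

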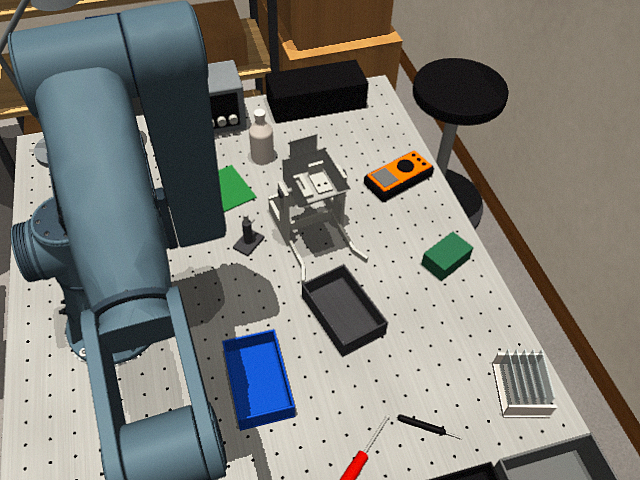

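Two trays show: the blue one at top (420,324), which is the look-alike, and the dark steel one at (376,241) / side (343,309), which is in front of the rails. I choose the dark one. The bucket station is at top (275,235), with its dump side to image right (world -y). The next crop is a close check, and it also gives the station geometry.

```bash
python3 - <<'E'
import cv2
im=cv2.imread('pics/top0.png')[185:285,222:422]
cv2.imwrite('pics/crop0.png',cv2.resize(im,(800,400),interpolation=cv2.INTER_CUBIC))
E
python3 - <<'E'
from h import *
manip.read_camera('top')
for d in manip.regions_of('top','tray'):
    m=d['pixels'].astype(np.uint8); c=max(cv2.findContours(m,0,2)[0],key=cv2.contourArea)
    b=cv2.boxPoints(cv2.minAreaRect(c)); print(d['p'],b.round(1).tolist()); print(np.array([world('top',p,.055)[:2] for p in b]).round(3).tolist())
E
```

```text
0.97 [[380.3999938964844, 346.6000061035156], [382.79998779296875, 299.79998779296875], [455.1000061035156, 303.5], [452.70001220703125, 350.29998779296875]]
[[0.238, -0.134], [0.365, -0.138], [0.36, -0.335], [0.234, -0.33]]
0.95 [[336.8999938964844, 226.60000610351562], [404.70001220703125, 210.10000610351562], [415.0, 252.60000610351562], [347.29998779296875, 269.1000061035156]]
[[0.562, -0.007], [0.613, -0.193], [0.496, -0.223], [0.446, -0.038]]
0.65 [[226.60000610351562, 203.3000030517578], [327.0, 192.60000610351562], [334.5, 262.79998779296875], [234.10000610351562, 273.6000061035156]]
[[0.619, 0.299], [0.656, 0.023], [0.462, -0.003], [0.425, 0.271]]
```

View pics/crop0.png

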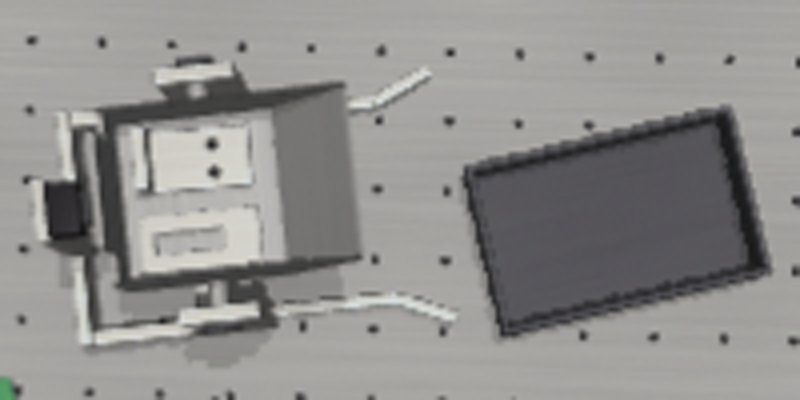

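The crop confirms the choice: an open dark steel tray, about 0.1–0.3 rad askew, with its mouth-side end at crop x≈465–500. Next I fit the station pose from these features.

```bash
python3 - <<'E'
from h import *
from scipy.optimize import least_squares
F=[((430,72),(.085,-.15,.02)),((455,317),(-.085,-.15,.02)),((195,75),(.076,0,.195)),((219,317),(-.076,0,.195)),((67,210),(0,.0935,.196)),((378,102),(.067,-.11,.02)),((400,297),(-.067,-.11,.02))]
uv=np.array([(a[0]/4+222,a[1]/4+185) for a,_ in F]); P=np.array([b for _,b in F])
def tf(q,P): 
    c,s=np.cos(q[2]),np.sin(q[2]); return np.c_[q[0]+c*P[:,0]-s*P[:,1],q[1]+s*P[:,0]+c*P[:,1],P[:,2]]
r=least_squares(lambda q:(pix('top',tf(q,P))-uv).ravel(),[.52,.15,0],loss='soft_l1')
q=r.x;print(q.round(4),(pix('top',tf(q,P))-uv).round(1).tolist())
np.save('st.npy',q)
# tray corners from crop, rim z=.055
tc=np.array([(464,170),(728,107),(770,270),(503,336)])/4+[222,185]
L=np.array([[.06,.095,.055],[.06,-.095,.055],[-.06,-.095,.055],[-.06,.095,.055]])
r=least_squares(lambda q:(pix('top',tf(q,L))-tc).ravel(),[.53,-.11,-.2]);t=r.x
print('tray',t.round(4),(pix('top',tf(t,L))-tc).round(1).tolist())
c,s=np.cos(q[2]),np.sin(q[2]);d=t[:2]-q[:2]
print('tray in st',c*d[0]+s*d[1],-s*d[0]+c*d[1],t[2]-q[2])
print('home',tf(q,np.array([[0,-.075,0]])))
E
```

```text
[0.5253 0.1516 0.1372] [[0.2, 0.9], [0.6, -0.7], [0.2, -0.2], [0.6, -0.5], [-2.0, 0.1], [-0.2, 1.3], [-0.5, -0.5]]
tray [ 0.5278 -0.1157  0.2646] [[-0.6, -0.3], [0.2, -0.7], [0.4, 0.6], [0.0, 0.4]]
tray in st -0.03411458337070936 -0.265125873480301 0.12738592020737707
home [[0.53557016 0.07729839 0.        ]]
```

```bash
cat >> h.py <<'E'
ST=np.load('st.npy')
def s2w(x,y,z): c,s=np.cos(ST[2]),np.sin(ST[2]); return np.array([ST[0]+c*x-s*y,ST[1]+s*x+c*y,z])
def where(goal=None):
    o=manip.get_obs(); m=Ro.from_quat(o['ee_rot']).as_matrix()
    print('t',o['t'],'pos',np.round(o['position'],4),'down',m[:,0].round(3),'jaw deg',np.degrees(np.arctan2(m[1,2],m[0,2])).round(1),'F',np.round(o['force'],1),'gap',o['finger_gap'])
    if goal is not None: print('shift shares',((np.array(goal)-o['position'])/.15).round(3))
E
python3 - <<'E'
from h import *
t=np.array([.5278,-.1157]);a=.2646
w=t+.0925*np.array([np.sin(a),-np.cos(a)])
where([*w,.231]); print('tray y axis deg',90+np.degrees(a),'station',90+np.degrees(ST[2]),'home grip',s2w(0,-.1675,0))
E
```

```text
t 0.8 pos [ 0.1527 -0.5544  0.2313] down [-0. -0. -1.] jaw deg -74.6 F [ 0.2  0.6 -0.7] gap 0.08556078987351973
shift shares [ 2.662e+00  2.329e+00 -2.000e-03]
tray y axis deg 105.16046325916159 station 97.86296383965576 home grip [ 0.54822455 -0.01433194  0.        ]
```

```bash
python3 -m pendant '[[0.3,0.3,0,0,-1],[0.6,0.55,0,0,-1],[0.9,0.8,0,0,-1],[1,0.9,0,0,-1],[1,0.9,0,0,-1]]' 60 >/dev/null; python3 -m pendant '[[0.3,0.3,0,0,-1],[0.6,0.55,0,0,-1],[0.9,0.8,0,0,-1],[1,0.9,0,0,-1],[1,0.9,0,0,-1]]' >/dev/null;  python3 -m pendant '[[0.2,0.2,0,0,-1],[0.5,0.4,-0.1,0,-1],[0.66,0.53,-0.2,0,-1],[0.66,0.53,-0.2,0,-1],[0.66,0.53,-0.2,0,-1]]'
python3 - <<'E'
from h import *
where([.552,-.205,.1])
o=manip.get_obs();im=save('wrist','w1.png')
for d in manip.regions_of('wrist','tray'): print(d['p'],d['position'],world('wrist',d['position'],.055,o))
E
```

```text
t: 2.3
position: [0.5512, -0.2053, 0.2005]
ee_rot: [0.428, 0.563, -0.429, 0.562]
force: [-0.3, 0.3, 1.0]
finger_gap: 0.0854
t 2.3 pos [ 0.5512 -0.2053  0.2005] down [-0.002  0.    -1.   ] jaw deg -74.5 F [-0.3  0.3  1. ] gap 0.08541612802196114
shift shares [ 0.005  0.002 -0.67 ]
0.9 [215.9, 220.7] [ 0.53311158 -0.11809867  0.055     ]
0.89 [250.7, 383.0] [ 0.38068737 -0.18195572  0.055     ]
```

View pics/w1.png

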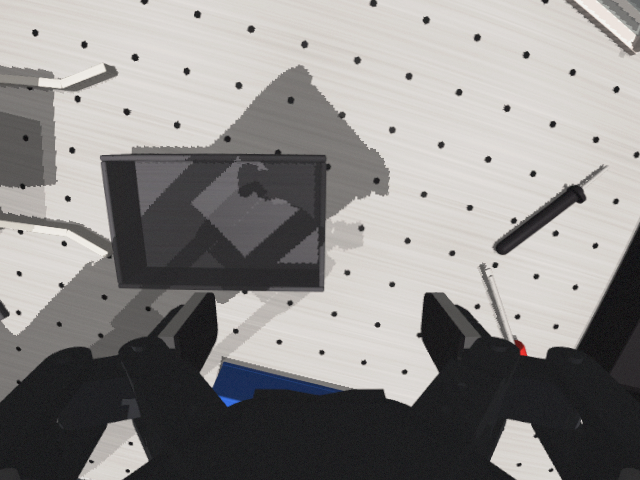

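The wrist view shows the dark tray with its outer end wall from (325,156) to (323,290), nearly square to the jaws. The rail tips are at (115,70) and (108,253), and the blue look-alike is at (280,380).

```bash
python3 - <<'E'
from h import *
o=manip.get_obs()
for uv in [(325,156),(323,290),(102,156),(119,287)]: print('tray',world('wrist',uv,.055,o).round(4))
for uv,z in [((115,70),.02),((108,253),.02),((40,80),.02),((65,231),.02)]: 
  w=world('wrist',uv,z,o)[:2]-ST[:2];c,s=np.cos(ST[2]),np.sin(ST[2]);print('rail in st',c*w[0]+s*w[1],-s*w[0]+c*w[1])
E
```

```text
tray [ 0.6101 -0.1952  0.055 ]
tray [ 0.4957 -0.2252  0.055 ]
tray [ 0.5623 -0.0144  0.055 ]
tray [ 0.4478 -0.0429  0.055 ]
rail in st 0.08778202146129062 -0.16018011194893217
rail in st -0.08510838305196357 -0.15147256638796183
rail in st 0.07290773183202207 -0.08832537543280398
rail in st -0.06780474170600123 -0.10710892362957675
```

```bash
python3 -m pendant '[[0,0,-0.3,0,-1],[0.01,-0.02,-0.6,0,-1],[0.01,-0.02,-0.8,0,-1],[0.01,-0.02,-0.8,0,-1]]' >/dev/null; python3 -m pendant '[[0,0,-0.2,0,-1],[0,0,-0.35,0,-1],[0,0,-0.35,0,-1]]'; python3 -m pendant '[[0,0,0,0,0.3],[0,0,0,0,1],[0,0,0,0,1],[0,0,0,0,1],[0,0,0,0,1]]' 60;python3 -m pendant '[[0,0,0,0,1],[0,0,0,0,1],[0,0,0,0,1],[0,0,0,0,1]]' 
python3 - <<'E'
from h import *
where(s2w(0,-.1675,.026)); 
E
```

```text
t: 3.1
position: [0.5518, -0.2083, 0.0283]
ee_rot: [0.429, 0.563, -0.429, 0.561]
force: [-0.4, -0.7, 0.1]
finger_gap: 0.0854
t: 3.6
position: [0.5536, -0.208, 0.0295]
ee_rot: [0.428, 0.562, -0.428, 0.563]
force: [-0.3, -0.2, -0.2]
finger_gap: 0.0123
t: 4.0
position: [0.5537, -0.2079, 0.0294]
ee_rot: [0.429, 0.562, -0.428, 0.563]
force: [-0.5, 0.8, 5.6]
finger_gap: 0.0039
t 4.0 pos [ 0.5537 -0.2079  0.0294] down [ 0.001 -0.    -1.   ] jaw deg -74.6 F [-0.5  0.8  5.6] gap 0.0039037356248501592
shift shares [-0.037  1.29  -0.023]
```

```bash
python3 -m pendant '[[0.05,0.02,0,-0.015,1],[0.1,0.035,0,-0.03,1],[0.135,0.046,0,-0.042,1],[0.135,0.046,0,-0.042,1],[0.135,0.046,0,-0.042,1]]'
python3 - <<'E'
from h import *
where(s2w(0,-.1675,.029))
o=manip.get_obs();im=save('wrist','w2.png'); save('top','top2.png')
a=cv2.imread('pics/top2.png')[185:285,222:422]
cv2.imwrite('pics/m2.png',np.vstack([cv2.resize(a,(480,240)),cv2.resize(im[:,:,::-1],(480,360))]))
E
```

```text
t: 4.5
position: [0.5739, -0.2012, 0.0294]
ee_rot: [0.465, 0.533, -0.465, 0.533]
force: [-1.4, 0.9, 6.1]
finger_gap: 0.0036
t 4.5 pos [ 0.5739 -0.2012  0.0294] down [ 0.001 -0.001 -1.   ] jaw deg -82.1 F [-1.4  0.9  6.1] gap 0.003559029089467271
shift shares [-0.171  1.246 -0.003]
```

View pics/m2.png

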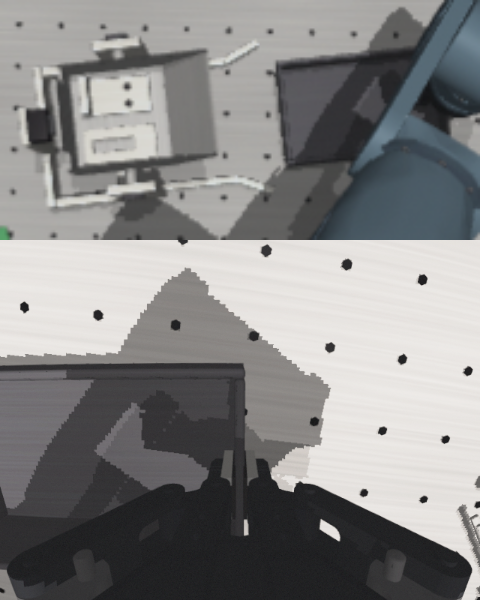

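The tray has followed the grip and lines up with the rails. Its leading end is at crop (277,62)–(288,165), just in front of the mouth.

```bash
python3 - <<'E'
from h import *
c,s=np.cos(ST[2]),np.sin(ST[2])
for u in [(277,62),(288,165)]:
  w=world('top',(u[0]/2.4+222,u[1]/2.4+185),.055)[:2]-ST[:2];print(c*w[0]+s*w[1],-s*w[0]+c*w[1])
E
python3 -m pendant '[[-0.02,0.15,0,0,1],[-0.04,0.3,0,0,1],[-0.062,0.45,0,0,1],[-0.083,0.6,0,0,1],[-0.083,0.6,0,0,1]]'
python3 -c "
from h import *
where(s2w(0,-.1675,.029))"
```

```text
0.05838995092496729 -0.16833820283922793
-0.06113190121711305 -0.16764033693490812
t: 5.1
position: [0.5611, -0.1085, 0.0294]
ee_rot: [0.465, 0.534, -0.464, 0.533]
force: [-0.4, 8.6, 7.5]
finger_gap: 0.0036
t 5.1 pos [ 0.5611 -0.1085  0.0294] down [ 0.     0.001 -1.   ] jaw deg -82.1 F [-0.4  8.6  7.5] gap 0.0036072419918379327
shift shares [-0.086  0.628 -0.003]
```

```bash
python3 -m pendant '[[-0.02,0.15,0,0,1],[-0.04,0.3,0,0,1],[-0.062,0.45,0,0,1],[-0.075,0.54,0,0,1],[-0.075,0.54,0,0,1]]';python3 -m pendant '[[-0.004,0.03,0,0,1],[-0.008,0.06,0,0,1],[-0.012,0.09,0,0,1],[-0.012,0.09,0,0,1]]'
python3 - <<'E'
from h import *
where(s2w(0,-.1675,.029)); save('top','top3.png')
a=cv2.imread('pics/top3.png')[185:285,222:422]
cv2.imwrite('pics/m3.png',cv2.resize(a,(800,400),interpolation=cv2.INTER_CUBIC))
E
```

```text
t: 5.6
position: [0.5501, -0.0281, 0.0294]
ee_rot: [0.465, 0.533, -0.464, 0.533]
force: [0.1, 6.4, 8.2]
finger_gap: 0.004
t: 6.0
position: [0.5488, -0.017, 0.0294]
ee_rot: [0.465, 0.532, -0.465, 0.534]
force: [0.7, -2.2, 5.7]
finger_gap: 0.0038
t 6.0 pos [ 0.5488 -0.017   0.0294] down [ 0.002 -0.001 -1.   ] jaw deg -82.1 F [ 0.7 -2.2  5.7] gap 0.0038051387663773457
shift shares [-0.004  0.018 -0.003]
```

```bash
python3 -m pendant '[[-0.002,0.015,0,0,1],[-0.004,0.03,0,0,1],[-0.004,0.03,0,0,1]]';python3 -m pendant '[[-0.002,0.015,0,0,1],[-0.004,0.03,0,0,1],[-0.004,0.03,0,0,1]]'
```

```text
t: 6.35
position: [0.5485, -0.0132, 0.0294]
ee_rot: [0.465, 0.532, -0.465, 0.534]
force: [2.4, -5.1, 3.4]
finger_gap: 0.0036
t: 6.65
position: [0.5485, -0.0131, 0.0297]
ee_rot: [0.463, 0.53, -0.466, 0.536]
force: [0.9, -24.7, 1.3]
finger_gap: 0.0039
```

The tray has hit the stop: the position stalled and the force reads -25 N. I unload, open the fingers and lift.

```bash
python3 -m pendant '[[0.003,-0.04,0,0,1],[0.003,-0.04,0,0,0.3],[0.003,-0.04,0,0,0.2],[0.003,-0.04,0,0,0.2]]';python3 -m pendant '[[0,0,0.2,0,0.2],[0,0,0.45,0,0.2],[0,0,0.75,0,0.2],[0,0,1,0,0.2],[0,0,1,0,0.2]]' 
python3 - <<'E'
from h import *
where(s2w(0,.085,.36)); im=save('top','top4.png'); w=save('side','side4.png')
a=cv2.imread('pics/top4.png')[185:285,222:422]
cv2.imwrite('pics/m4.png',np.vstack([cv2.resize(a,(600,300)),cv2.resize(w[130:280,200:500,::-1],(600,300))]))
E
```

```text
t: 7.05
position: [0.5465, -0.013, 0.0281]
ee_rot: [0.464, 0.534, -0.465, 0.533]
force: [-0.3, 0.1, 0.5]
finger_gap: 0.0339
t: 7.55
position: [0.5507, -0.0137, 0.1849]
ee_rot: [0.466, 0.53, -0.463, 0.536]
force: [0.9, 0.4, 0.3]
finger_gap: 0.0342
t 7.55 pos [ 0.5507 -0.0137  0.1849] down [ 0.01  -0.002 -1.   ] jaw deg -82.1 F [0.9 0.4 0.3] gap 0.034158770353092914
shift shares [-0.247  1.664  1.168]
```

View pics/m4.png

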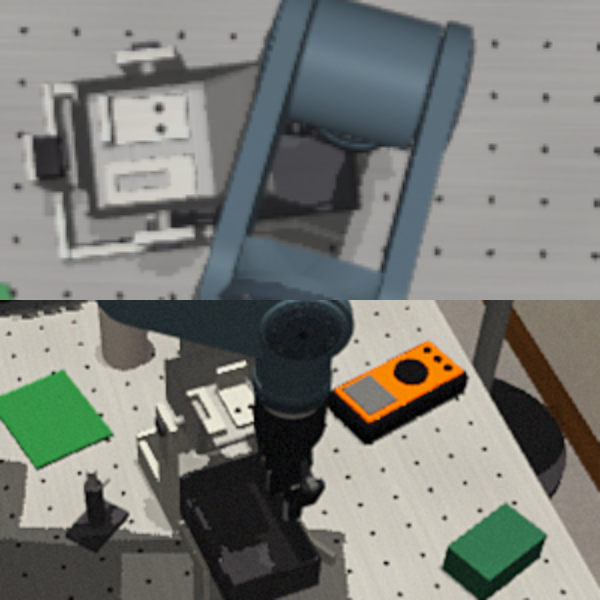

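The tray is down between the rails under the bucket, and both parts are still in the upright bucket. I rise, shut the fingers and cross over to behind the paddle.

```bash
python3 -m pendant '[[0,0,0.25,0,1],[0,0,0.5,0,1],[0,0,0.8,0,1],[0,0,1,0,1],[0,0,1,0,1]]' >/dev/null; python3 -m pendant '[[-0.05,0.3,0.17,0,1],[-0.1,0.6,0.17,0,1],[-0.15,0.9,0.17,0,1],[-0.16,1,0.17,0,1],[-0.16,1,0.17,0,1]]' >/dev/null; python3 -m pendant '[[-0.03,0.3,0,0,1],[-0.07,0.6,0,0,1],[-0.09,0.8,0,0,1],[-0.09,0.8,0,0,1]]'
python3 - <<'E'
from h import *
where(s2w(0,.1,.25)); o=manip.get_obs(); save('top','top5.png'); w=save('side','side5.png')
a=cv2.imread('pics/top5.png')[185:285,222:422]
cv2.imwrite('pics/m5.png',np.vstack([cv2.resize(a,(600,300)),cv2.resize(w[100:280,200:500,::-1],(600,300))]))
E
```

```text
t: 9.05
position: [0.5091, 0.2583, 0.3522]
ee_rot: [0.463, 0.534, -0.465, 0.533]
force: [0.0, -0.5, -1.4]
finger_gap: -0.0001
t 9.05 pos [0.5091 0.2583 0.3522] down [-0.003 -0.    -1.   ] jaw deg -82.0 F [ 0.  -0.5 -1.4] gap -0.0001278104257825155
shift shares [ 0.017 -0.051 -0.681]
```

View pics/m5.png

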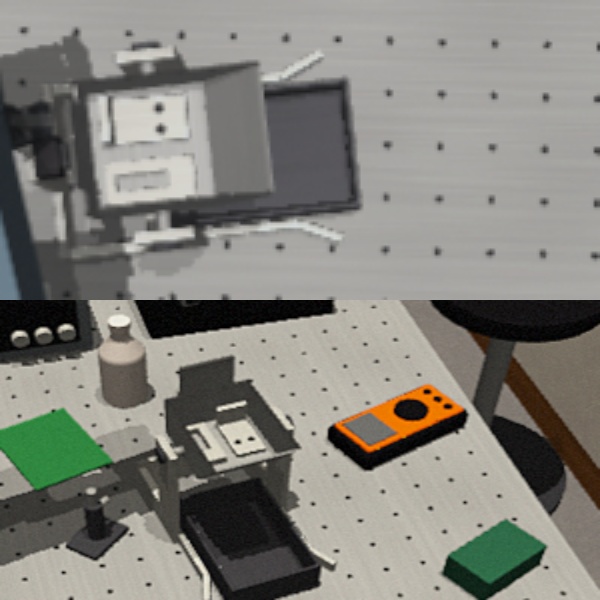

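```bash
python3 - <<'E'
from h import *
c,s=np.cos(ST[2]),np.sin(ST[2])
for u in [(348,80),(360,209)]:
  w=world('top',(u[0]/3+222,u[1]/3+185),.055)[:2]-ST[:2];print('tray outer corner in st',c*w[0]+s*w[1],-s*w[0]+c*w[1])
h=.075;p0=s2w(0,.0965,.2555)
print('start',p0)
for th in [-.1,0,.1,.2,.4,.6,.8,1,1.2,1.4,1.6,1.7,1.8,1.85,1.9]:
  y=.058*np.cos(th)-h*np.sin(th);z=.18+.058*np.sin(th)+h*np.cos(th)
  a=np.interp(th,[1.2,1.57],[.013,0]); P=s2w(0,y+a,z); print(th,np.round([y+a,z],4),((P-p0)/.15).round(3))
E
python3 -m pendant '[[0.006,-0.02,-0.3,0,1],[0.006,-0.06,-0.6,0,1],[0.006,-0.075,-0.65,0,1],[0.006,-0.075,-0.65,0,1]]'
```

```text
tray outer corner in st 0.05590870293234208 -0.16968327891154272
tray outer corner in st -0.06364300909206029 -0.16735748197754627
start [0.51210823 0.24718596 0.2555    ]
-0.1 [0.0782 0.2488] [ 0.017 -0.121 -0.044]
0 [0.071 0.255] [ 0.023 -0.168 -0.003]
0.1 [0.0632 0.2604] [ 0.03  -0.22   0.033]
0.2 [0.0549 0.265 ] [ 0.038 -0.274  0.064]
0.4 [0.0372 0.2717] [ 0.054 -0.392  0.108]
0.6 [0.0185 0.2746] [ 0.071 -0.515  0.128]
0.8 [-0.0004  0.2739] [ 0.088 -0.64   0.122]
1 [-0.0188  0.2693] [ 0.105 -0.761  0.092]
1.2 [-0.0359  0.2612] [ 0.121 -0.874  0.038]
1.4 [-0.0581  0.2499] [ 0.141 -1.021 -0.037]
1.6 [-0.0767  0.2358] [ 0.158 -1.144 -0.131]
1.7 [-0.0818  0.2279] [ 0.163 -1.178 -0.184]
1.8 [-0.0862  0.2194] [ 0.167 -1.207 -0.24 ]
1.85 [-0.0881  0.2151] [ 0.168 -1.219 -0.269]
1.9 [-0.0897  0.2106] [ 0.17  -1.23  -0.299]
t: 9.55
position: [0.5102, 0.2433, 0.2553]
ee_rot: [0.464, 0.533, -0.467, 0.532]
force: [0.4, -0.2, 1.1]
finger_gap: -0.0001
```

```bash
python3 -m pendant '[[0.01,-0.08,0,0,1],[0.023,-0.168,0,0,1],[0.03,-0.22,0.033,0,1],[0.038,-0.274,0.064,0,1],[0.046,-0.335,0.09,0,1]]'; python3 -m pendant '[[0.008,-0.06,0.018,0,1],[0.017,-0.12,0.03,0,1],[0.025,-0.18,0.038,0,1],[0.034,-0.243,0.04,0,1],[0.042,-0.305,0.032,0,1]]';  python3 -m pendant '[[0.008,-0.06,-0.013,0,1],[0.017,-0.121,-0.03,0,1],[0.025,-0.18,-0.055,0,1],[0.033,-0.234,-0.084,0,1],[0.043,-0.31,-0.12,0,1]]'
```

```text
t: 10.05
position: [0.5182, 0.1945, 0.272]
ee_rot: [0.465, 0.533, -0.464, 0.533]
force: [0.8, 3.9, -1.1]
finger_gap: -0.0
t: 10.55
position: [0.5242, 0.1486, 0.2757]
ee_rot: [0.465, 0.533, -0.464, 0.533]
force: [0.1, 4.4, 6.2]
finger_gap: -0.0001
t: 11.05
position: [0.5306, 0.102, 0.2582]
ee_rot: [0.465, 0.533, -0.464, 0.533]
force: [0.4, 5.3, 3.2]
finger_gap: 0.0
```

```bash
python3 -m pendant '[[0.01,-0.071,-0.039,0,1],[0.018,-0.135,-0.085,0,1],[0.027,-0.194,-0.133,0,1],[0.032,-0.228,-0.186,0,1],[0.036,-0.257,-0.242,0,1]]'; python3 -m pendant '[[0.003,-0.023,-0.059,0,1],[0.003,-0.023,-0.059,0,1],[0.003,-0.023,-0.059,0,1],[0.003,-0.023,-0.059,0,1],[0.003,-0.023,-0.059,0,1]]'
python3 - <<'E'
from h import *
where(); save('top','top6.png'); w=save('side','side6.png')
cv2.imwrite('pics/m6.png',cv2.resize(w[110:310,220:480,::-1],(780,600)))
E
```

```text
t: 11.55
position: [0.5359, 0.0627, 0.2207]
ee_rot: [0.464, 0.532, -0.465, 0.533]
force: [-0.5, 1.3, 7.8]
finger_gap: 0.0002
t: 12.05
position: [0.5365, 0.0591, 0.2121]
ee_rot: [0.464, 0.532, -0.465, 0.534]
force: [-1.5, -0.6, 6.4]
finger_gap: 0.0002
t 12.05 pos [0.5365 0.0591 0.2121] down [ 0.    -0.002 -1.   ] jaw deg -82.2 F [-1.5 -0.6  6.4] gap 0.00018739597262086322
```

View pics/m6.png

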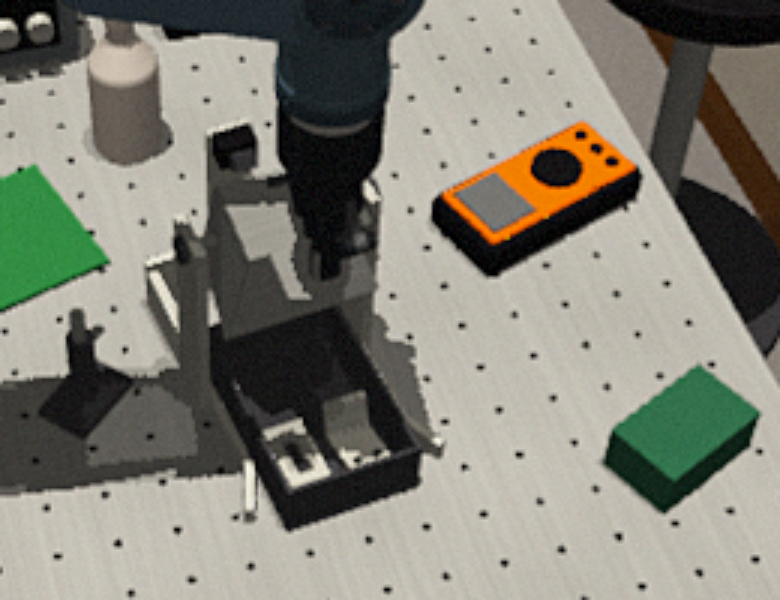

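The bucket is tipped and both parts lie in the tray: the bar at crop (297,455) and the bracket at (350,425). I retreat up and away and let the bucket swing back.

```bash
python3 -m pendant '[[0.01,-0.1,0.25,0,1],[0.03,-0.25,0.5,0,1],[0.05,-0.4,0.8,0,1],[0.08,-0.6,1,0,1],[0.1,-0.8,1,0,1]]'; python3 -m pendant '[[0,-0.3,0.2,0,1],[0,-0.6,0.3,0,1],[0,-0.9,0.3,0,1],[0,-0.9,0.3,0,1],[0,-0.9,0.3,0,1]]';for i in 1 2 3; do python3 -m pendant '[[0,0,0,0,1],[0,0,0,0,1],[0,0,0,0,1],[0,0,0,0,1],[0,0,0,0,1]]'; done
python3 - <<'E'
from h import *
where(); a=save('top','top7.png'); w=save('side','side7.png')
for n in ['clamp_bar','bracket']:
  for d in manip.look_for('top',n)[:2]: print(n,d)
cv2.imwrite('pics/m7.png',np.vstack([cv2.resize(a[185:285,222:422,::-1],(600,300)),cv2.resize(w[130:280,200:500,::-1],(600,300))]))
E
```

```text
t: 12.65
position: [0.5526, -0.0622, 0.3666]
ee_rot: [0.465, 0.53, -0.464, 0.536]
force: [-0.1, 0.0, 0.1]
finger_gap: -0.0001
t: 13.15
position: [0.5502, -0.1961, 0.405]
ee_rot: [0.465, 0.533, -0.466, 0.531]
force: [-0.1, -1.0, -0.1]
finger_gap: 0.0001
t: 13.65
position: [0.5512, -0.1936, 0.4071]
ee_rot: [0.464, 0.533, -0.464, 0.533]
force: [0.3, 0.3, -0.9]
finger_gap: -0.0
t: 14.15
position: [0.5511, -0.1943, 0.4069]
ee_rot: [0.465, 0.533, -0.465, 0.533]
force: [-0.1, -0.7, -0.1]
finger_gap: 0.0003
t: 14.65
position: [0.5511, -0.1942, 0.4069]
ee_rot: [0.465, 0.533, -0.465, 0.533]
force: [-0.3, -0.0, 0.5]
finger_gap: 0.0002
t 14.65 pos [ 0.5511 -0.1942  0.4069] down [-0. -0. -1.] jaw deg -82.2 F [-0.3 -0.   0.5] gap 0.00019819940012704603
clamp_bar {'position': [325.4, 243.8], 'p': 0.74}
bracket {'position': [324.1, 222.8], 'p': 0.73}
```

View pics/m7.png

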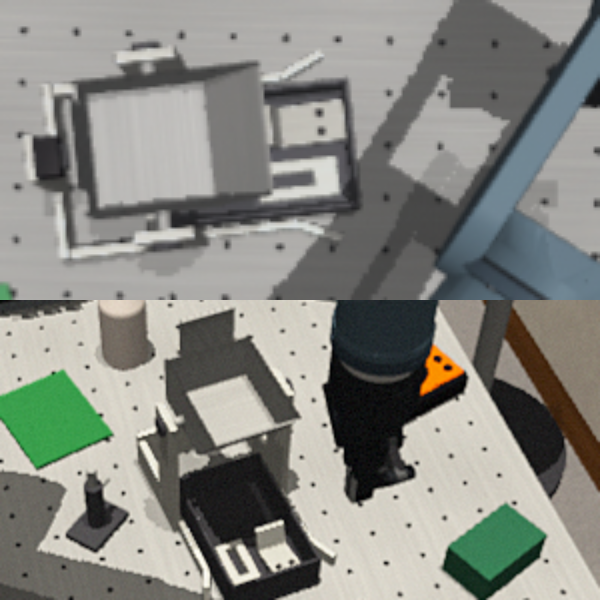

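The bucket is empty and upright, with its front edge at (270,192), the same as before tipping. Both parts lie in the tray, which has not moved. I hand in.

```bash
python3 -c "
from bench import manip
print(manip.job_done())"
```

```text
the job is handed in; nothing more can be done
None
```

The tray is home under the bucket, both parts are in it, and the bucket is back upright. I handed the job in about 15 s into the 72 s limit. No verdict was reported.

- **Tray:** I gripped it by its outer end wall, straightened it, and slid it between the rails until it stalled on the stop at about 25 N. Before tipping, the top picture put it about 4 mm off the middle, with its origin near y = -74 mm (home is -75 mm).
- **Bucket:** I pushed the paddle over with shut fingers to about 1.9 rad, estimated from the finger path. I then backed off so the bucket could swing back freely.
- **Last checks:** The final pictures show the bucket empty and upright, its edges where they were before tipping. Both parts lie in the tray, whose visible edges had not moved. The bystanders in view looked undisturbed, and the tool force was about zero with the arm well clear.
- **Not measured:** I judged the catch re-engaging by eye, because there is no joint reading. The driver and probe were outside the final crops, so I did not check them at the end; the arm passed high above that part of the table.
- **Disagreement:** The wrist camera put one rail tip about 10 mm off and one rail bend about 20 mm off along the rail, compared with the station pose from the top camera. The fit across the rails agreed to a few mm, and the tray went in cleanly.

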